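# Rake a heap of coloured glass into an even layer

### The job

With the hand rake, spread the heap of glass pieces from the far end of the tray into an even single layer: at least two pieces in each marked third, none lying on another. Draw glass from behind the heap all the way to the near third with the tine tips kept gently on the tray's fragile floor, never pressing hard (lift them only to skim off pieces that lie on others), and move the glass only with the rake. Then stand the rake back in its holder, let go, and leave the other objects alone.

Things in the scene. Friction and masses are not known exactly. Their poses are not given: they have to be found in the camera images.
- tray: fixed open steel tray, outside 292 (x) x 212 (y) x 48 mm high, inside 280 x 200. Origin: centre of its underside, on the table; z up; +x to its far end, away from the robot, where the glass is heaped. Two black lines across its white floor, at tray x = +47 and -47 mm, mark the near, middle and far thirds.
- floor_far (a point): nominal middle of the tray's floor at the far wall (tray x = +140 mm), 20 mm above the tray's underside. The rigid, flat, ceramic floor is really up to 2.5 mm higher or lower here, and towards the near wall it rises or sinks by a further slope of up to 18 mm per metre; neither is measured: feel for it. Load it with less than 25 N. Turned as the tray.
- rake: hand rake, 0.25 kg, upright in the holder. Origin: centre of the row of tine tips; z up the handle, y along the row. Four steel tines 23 mm long under a bar, in all 60 mm wide (y), 14 thick (x), to 36 mm above the tips; thin neck; square wooden handle 24 x 24 mm, sides along x and y, 61 to 131 mm above the tips.
- rake_grip (a point): where to grip the rake: on the handle's axis, 100 mm above the tine tips, best pinched from above across the rake's x.
- holder: fixed blue cup for the rake, 36 (x) x 84 (y) x 34 mm high, on a 60 x 110 mm foot. Origin: centre of the underside. Slot open at the top, 23 (x) x 72 (y) mm inside, floor 6 mm above the origin: the tine tips stand there, tine row along holder y. On either side of the tray, turned up to 0.4 rad.
- chunk0: chunky piece of amber glass, about 27 x 24 x 20 mm, 20 to 40 g; origin at its centre. The heap at the start: chunks 0 to 5 on the floor in three columns 38 mm apart across the tray, two to a column along tray x; 6 and 7 on top of the middle column; at least 20 mm of bare floor to the far wall.
- chunk1: chunky piece of olive green glass, about 27 x 24 x 20 mm, 20 to 40 g; origin at its centre.
- chunk2: chunky piece of dark red glass, about 27 x 24 x 20 mm, 20 to 40 g; origin at its centre.
- chunk3: chunky piece of amber glass, about 27 x 24 x 20 mm, 20 to 40 g; origin at its centre.
- chunk4: chunky piece of olive green glass, about 27 x 24 x 20 mm, 20 to 40 g; origin at its centre.
- chunk5: chunky piece of dark red glass, about 27 x 24 x 20 mm, 20 to 40 g; origin at its centre.
- chunk6: chunky piece of amber glass, about 27 x 24 x 20 mm, 20 to 40 g; origin at its centre.
- chunk7: chunky piece of olive green glass, about 27 x 24 x 20 mm, 20 to 40 g; origin at its centre.
- jar: bystander: amber jar with a steel lid, 68 mm across, 100 high; origin at the centre of its underside.
- paperweight: bystander: pale green glass paperweight, 72 mm across, 57 high; origin at the centre of its underside.
- mould: bystander: dark wooden mould block, 90 x 60 x 40 mm; origin at the centre of its underside.

How it is judged:
By the outcome, as a careful person would: the job done as asked, in the order asked, and still so for the second after the job is handed in, with the robot touching nothing.
It also fails if it takes over 72 s, if anything falls off the work surface, if the arm or the gripper's body presses on something with over 40 N, if the wrist force passes 120 N, or if a joint passes its speed limit or range.

### The arm

A 7-joint arm with a two-finger parallel gripper is mounted at the origin on the work surface. World frame = base frame: x ahead of the robot, y to its left, z up, the work surface at z = 0. Lengths are in m, angles in rad, forces in N, time in s.
With the tool pointing down it reaches from about 0.35 to 0.9 m from the base axis. Payload 8.1 kg.
Tool frame: the origin (TCP) lies between the finger pads; the fingertips stand 8 mm ahead of it and the grasp point (between the pads) lies 11 mm behind it (arm.tcp_to_tips is the distance from the TCP to the fingertips, in m); z points along the fingers, x is the direction in which the jaws open and shut, and the axes are right-handed (so a half turn about z gives the same grasp; the last joint's range is limited). The gripper opens to 92 mm and grips with 3 to 60 N. Pads are 19 mm wide; open, the fingers measure 130 mm over their backs; the gripper's body (75 mm by 190 mm) begins 47 mm behind the grasp point.
Start: joints at [-1.22, 0.434, 0.025, 1.573, -0.012, 1.134, -0.075], TCP at [0.274, 0.562, 0.235] pointing down, gripper open.
Joint ranges: [-2.62, 2.62], [-0.44, 2.09], [-1.27, 1.32], [0.08, 2.57], [-1.32, 4.46], [0.12, 2], [-2.74, 2.74]. Speed limits (rad/s): [2.22, 2.22, 3.01, 3.01, 3.14, 3.14, 3.14].

### API

Orientations are given as a rotation vector (axis times angle).
In Python, from cell import arm, eyes gives the robot as it stands.
- The arm moves only by the tool play_rows, never from a script. Its argument "rows" is a list of rows, each a list of 3 entries, a list of its own where there are three numbers: the shift along the tool's x, y, z each as a share of 50 cm, from -1 to 1, then the turn, a rotation vector about the tool's x, y, z each as a share of 60 degrees, from -1 to 1, then the opening, from -1 (shut) to 1 (fully open), so that 0 is half open. In form: [[[dx, dy, dz], [ax, ay, az], grip], ...]. A call has 1 to 10 rows; each row is the pose to reach, as a shift and turn from the pose commanded when the call began, along the tool's axes at that moment; what a row does not reach only later rows make up. A row lasts 1/10 s, in which the tool goes at most 50 mm and 8.59 degrees, less where a joint would pass 70% of its speed; a pose out of reach is approached as far as the arm can. A call with a number of a shift or a turn outside -1 to 1 is refused whole. A call with a gripper value outside its range is refused whole. The fingers move at their own pace and stop on an object; "newtons" is the grip in N (left out, the last holds). Time passes only in rows, so rows that repeat a pose let the fingers close. It gives the time, the measured TCP pose, the force and the opening at its end, in the units of the state.
- arm.observe(): the state, without advancing time (a new reading comes with each control period).
- eyes.get_image(name): name is "scene" or "top"; returns (picture, depth): 384x512x3 uint8, red, green, blue; 384x512 float32, m along the optical axis (not along the pixel's ray), 0 where there is no reading.
- eyes.get_calibration(name): a dict with "intrinsics" (3x3 intrinsics, pixels), "k1" (the pictures are not rectified: a ray, as slopes to the right and down, at radius r is drawn at 1 + k1 r^2 times it, then the intrinsics apply), "R" (3x3) and "t" (3): a world point X has camera coordinates R X + t. Camera axes: x right, y down, z forward; pixel columns grow to the right and rows downward; lengths in m; the calibration is good to about 2 mm. A picture is of the moment at which its call begins. get_calibration takes no time and is no camera call.
- arm.sign_off(): hands the job in, once; it reports no verdict.
The state is a dict: "clock": time; "joints": joint angles; "dq": joint speeds; "joint_efforts": joint torques, N m; "position": TCP position; "ee_rot": TCP orientation; "force": force on the tool from outside, world axes, zero at the start; "ft_torque": the same for the moment, N m; "width": opening from 0.0 (shut) to 1.0 (fully open).
Only numpy, scipy, OpenCV 4.12 (cv2) and the standard library are available. Lean on these libraries where they do the work, as an engineer would, in place of code of your own. Each camera call takes 0.05 s, during which the arm holds its last target.

## Working session

There is one attempt and no reset: what is moved stays moved. The work goes in short steps, Python scripts to look and compute and a tool call to move; the robot and the scene stay as the last step left them, time stands still between calls to the robot, and variables do not carry over. Pictures are saved under pics/ and viewed, and the job is handed in when it is done.

Besides the shell and the picture viewer there is one more tool, called after "Emit:" as a command line: name --argument value ..., lists and objects as JSON in quotes. play_rows: Moves the arm, as the interface text tells. Its arguments: {"type":"object","properties":{"rows":{"type":"array","items":{"type":"array"}},"newtons":{"type":"number"}},"required":["rows"]}

```bash
ls; mkdir -p pics
cat > h.py <<'E'
import numpy as np,cv2
from cell import arm,eyes
def cal(n):
    c=eyes.get_calibration(n);return np.array(c["intrinsics"]),c["k1"],np.array(c["R"]),np.array(c["t"])
def dist(K,k1):
    return np.array([k1,0,0,0,0.])
def proj(n,P):
    K,k1,R,t=cal(n);P=np.atleast_2d(P).astype(float)
    p,_=cv2.projectPoints(P,cv2.Rodrigues(R)[0],t,K,dist(K,k1));return p[:,0]
def ray(n,uv):
    K,k1,R,t=cal(n);uv=np.atleast_2d(uv).astype(float)
    x=cv2.undistortPoints(uv[:,None],K,dist(K,k1))[:,0]
    d=np.c_[x,np.ones(len(x))]@R
    return -R.T@t,d
def onz(n,uv,z):
    o,d=ray(n,uv);return o+d*((z-o[2])/d[:,2])[:,None]
def cloud(n,depth):
    v,u=np.mgrid[0:depth.shape[0],0:depth.shape[1]]
    o,d=ray(n,np.c_[u.ravel(),v.ravel()])
    return (o+d*depth.ravel()[:,None]).reshape(depth.shape+(3,))
def snap(n,name):
    im,d=eyes.get_image(n);cv2.imwrite(f"pics/{name}.png",im[:,:,::-1]);np.savez(f"pics/{name}.npz",im=im,d=d);return im,d
E
python3 - <<'E'
from h import *
for n in("scene","top"):
    im,d=snap(n,n+"0");K,k1,R,t=cal(n);print(n,K,k1,-R.T@t,(d>0).mean())
s=arm.observe();print(s)
E
```

```text
pics
scene [[420.56473389   0.         260.72042157]
 [  0.         420.56473389 190.13834524]
 [  0.           0.           1.        ]] -0.04991455569513964 [1.34287842 0.36471465 0.82574496] 0.9958902994791666
top [[394.86591815   0.         252.4525823 ]
 [  0.         394.86591815 192.78323187]
 [  0.           0.           1.        ]] -0.04985314246437025 [ 0.36870141 -0.00444525  1.18774125] 0.9961191813151041
{'clock': 0.1, 'joints': array([-1.21962102,  0.43517105,  0.02494301,  1.5740149 , -0.01155054,
        1.13402246, -0.07507326]), 'dq': array([ 9.95266440e-04, -2.47720008e-03,  3.46540573e-04, -3.62322075e-03,
        1.68670129e-03,  6.32391778e-05,  6.29738259e-04]), 'joint_efforts': array([ 2.51188198e-03, -6.69126534e+01,  9.87687260e-01, -3.15142035e+01,
       -6.05348940e-02,  3.75355629e-02,  3.75628292e-05]), 'position': array([0.27382001, 0.5613108 , 0.23400869]), 'ee_rot': array([ 2.66343142e+00,  1.66432672e+00, -1.81016010e-03]), 'force': array([ 0.69059066,  0.05206857, -0.28291063]), 'ft_torque': array([0.03665032, 0.02537221, 0.01450774]), 'width': 0.9958642735286503}
```

```bash
ls pics
```

```text
scene0.npz
scene0.png
top0.npz
top0.png
```

View pics/top0.png

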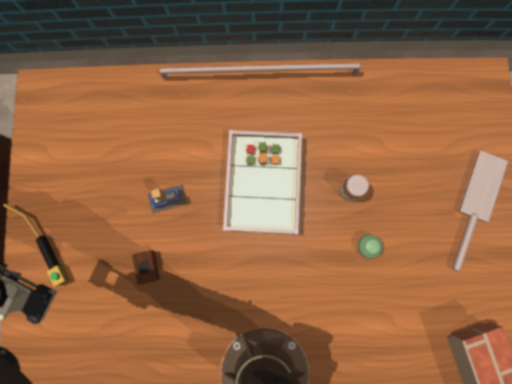

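View pics/scene0.png

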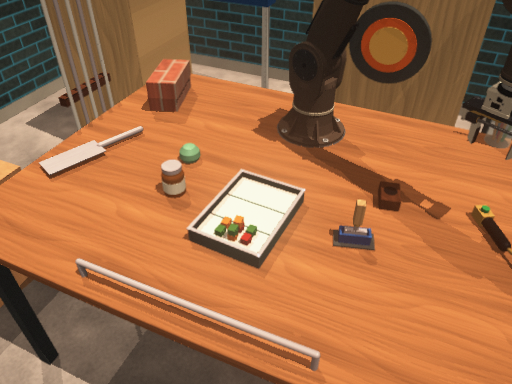

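The top view shows the tray at (263,182), the heap at its far end near (263,154), the rake and holder at (167,197), the jar at (356,187) and the paperweight at (371,246). The mould is at (146,267). Next I'll look at enlarged crops.

Run:
```python
from h import *
a=np.load("pics/top0.npz")["im"][:,:,::-1]
c=np.hstack([cv2.resize(a[120:245,210:315],None,fx=4,fy=4,interpolation=cv2.INTER_CUBIC)[:500],cv2.resize(a[175:225,140:195],None,fx=6,fy=6,interpolation=cv2.INTER_CUBIC).copy() if 0 else cv2.copyMakeBorder(cv2.resize(a[175:225,140:195],None,fx=6,fy=6,interpolation=cv2.INTER_CUBIC),0,200,0,0,cv2.BORDER_CONSTANT)])
cv2.imwrite("pics/c0.png",c)
b=np.load("pics/scene0.npz")["im"][:,:,::-1]
c=np.hstack([cv2.resize(b[165:265,185:310],None,fx=4,fy=4,interpolation=cv2.INTER_CUBIC),cv2.copyMakeBorder(cv2.resize(b[195:255,328:380],None,fx=5,fy=5,interpolation=cv2.INTER_CUBIC),0,100,0,0,cv2.BORDER_CONSTANT)])
cv2.imwrite("pics/c1.png",c)
```

```text
(no output)
```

View pics/c0.png

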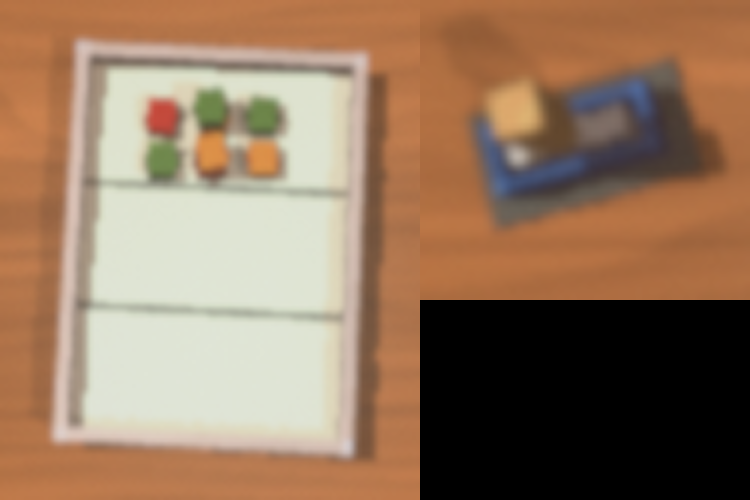

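View pics/c1.png

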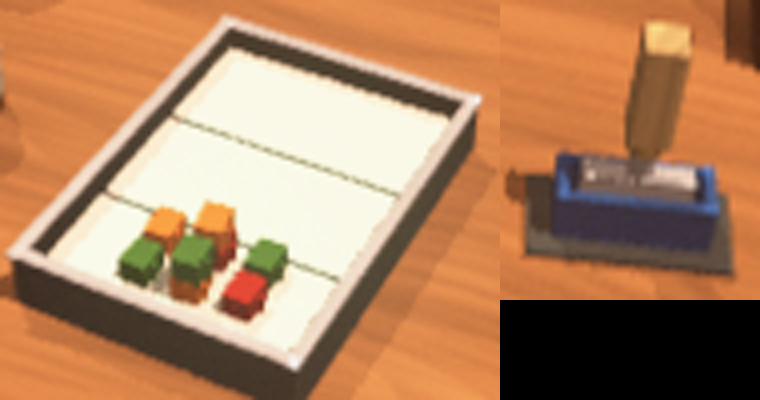

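Run:
```python
from h import *
for n in("top","scene"):
    D=np.load(f"pics/{n}0.npz");im=D["im"];d=D["d"];P=cloud(n,d)
    z=P[...,2];x=P[...,0];y=P[...,1]
    print(n,"table z",np.median(z[(abs(x-.5)<.2)&(abs(y)<.4)]))
    # rim
    m=(z>.036)&(z<.06)&(x>.35)&(x<.85)&(abs(y)<.2)
    p=P[m]; print("rim n",m.sum(),"z med",np.median(p[:,2]))
    r=cv2.minAreaRect((p[:,:2]*1000).astype(np.float32));print(r)
    # floor
    # handle
    m=(z>.12)&(z<.16)&(y>.15)&(y<.4)&(x>.35)&(x<.8)
    if m.sum(): 
        p=P[m]; print("handle top",m.sum(),p.min(0),p.max(0),np.median(p,0), np.argwhere(m).mean(0)[::-1])
    hsv=cv2.cvtColor(im,cv2.COLOR_RGB2HSV)
    m=((hsv[...,0]>105)&(hsv[...,0]<130)&(hsv[...,1]>100)&(x>.3)&(x<.9)&(y>0.1)&(y<.5)&(z<.06))
    p=P[m];print("blue",m.sum(),np.percentile(p[:,2],[5,50,95]))
    p=p[p[:,2]>.028];print(cv2.minAreaRect((p[:,:2]*1000).astype(np.float32)))
```

```text
top table z 0.0009641406756426552
rim n 1526 z med 0.04701956637695626
((552.9344482421875, -6.443107604980469), (216.86329650878906, 297.8684387207031), 86.2077865600586)
handle top 90 [0.49591272 0.27247413 0.12066323] [0.52262901 0.29720637 0.1407984 ] [0.50833804 0.28405993 0.13570697] [155.73333333 193.04444444]
blue 23 [0.03150498 0.0335357  0.0368892 ]
((505.1859130859375, 282.7171325683594), (17.501394271850586, 82.70195007324219), 32.14340591430664)
scene table z 0.00029770269055601206
rim n 1760 z med 0.04547409819530279
((552.3370361328125, -3.22998046875), (218.58216857910156, 301.8860168457031), 85.96546936035156)
handle top 105 [0.49658012 0.27488577 0.12033395] [0.52555778 0.30268989 0.13947556] [0.51697288 0.2894832  0.1339838 ] [360.63809524 204.8952381 ]
blue 30 [0.03075391 0.03424846 0.03689905]
((510.7337341308594, 288.8031005859375), (29.5114803314209, 79.72115325927734), 14.753957748413086)
```

```bash
cat > meas.py <<'E'
from h import *
def und(n,c):
    return c
def trayfit():
    D=np.load("pics/top0.npz");im=D["im"];hsv=cv2.cvtColor(im,cv2.COLOR_RGB2HSV)
    m=((hsv[...,1]<110)&(hsv[...,2]>90)).astype(np.uint8);m[:, :205]=0;m[:,320:]=0;m[:110]=0;m[250:]=0
    m=cv2.morphologyEx(m,cv2.MORPH_OPEN,np.ones((3,3)))
    cs,_=cv2.findContours(m,cv2.RETR_EXTERNAL,cv2.CHAIN_APPROX_NONE);c=max(cs,key=cv2.contourArea)[:,0].astype(float)
    W=onz("top",c,.048)[:,:2]*1000
    r=cv2.minAreaRect(W.astype(np.float32));return r
if __name__=="__main__":
    print(trayfit())
    # line centres: black lines on floor
    D=np.load("pics/top0.npz");im=D["im"];g=im.astype(int).sum(2)
    for v0 in(166,197):
        pts=[]
        for u in range(238,292,3):
            if 243<u<285 and v0<170 and 0: continue
            s=g[v0-6:v0+7,u].astype(float)
            if v0<170: s=g[v0-3:v0+7,u].astype(float); off=v0-3
            else: off=v0-6
            b=np.median(s);w=np.clip(b-s-40,0,None)
            if w.sum()>0: pts.append((u,off+(w*np.arange(len(s))).sum()/w.sum()))
        W=onz("top",pts,.02);k=np.polyfit(W[:,1],W[:,0],1);res=W[:,0]-np.polyval(k,W[:,1]);print("line",k,"at y=-.006:",np.polyval(k,-.006),abs(res).max(),len(pts))
    # handle top faces
    C={}
    for n,(u0,u1,v0,v1) in {"top":(140,195,175,225),"scene":(340,375,190,215)}.items():
        D=np.load(f"pics/{n}0.npz");im=D["im"].copy();sub=im[v0:v1,u0:u1]
        hsv=cv2.cvtColor(sub,cv2.COLOR_RGB2HSV)
        m=((hsv[...,0]>13)&(hsv[...,0]<28)&(hsv[...,2]>(190 if n=="top" else 205))).astype(np.uint8)
        k,l,st,ce=cv2.connectedComponentsWithStats(m);i=1+np.argmax(st[1:,4]);C[n]=ce[i]+[u0,v0];print(n,st[i],C[n])
        c=np.argwhere(l==i)[:,::-1]+[u0,v0];print(cv2.minAreaRect((onz(n,c,.137)[:,:2]*1000).astype(np.float32)))
    o1,d1=ray("top",C["top"]);o2,d2=ray("scene",C["scene"]);A=np.c_[d1[0],-d2[0]];s=np.linalg.lstsq(A,o2-o1,rcond=None)[0]
    print("handle top",o1+s[0]*d1[0],o2+s[1]*d2[0])
    # holder blue outline, grey foot
    D=np.load("pics/top0.npz");im=D["im"];hsv=cv2.cvtColor(im,cv2.COLOR_RGB2HSV)
    for nm,m in(("blue",(hsv[...,0]>100)&(hsv[...,0]<135)&(hsv[...,1]>90)),):
        m=m.copy();m[:175]=0;m[225:]=0;m[:,:140]=0;m[:,195:]=0
        c=np.argwhere(m)[:,::-1];W=onz("top",c,.034)[:,:2]*1000;r=cv2.minAreaRect(W.astype(np.float32));print(nm,m.sum(),r)
E
python3 meas.py
```

```text
((550.798095703125, -7.6478118896484375), (224.4193572998047, 301.13751220703125), 86.28929138183594)
line [0.04231361 0.6043914 ] at y=-.006: 0.6041375190537392 0.00730437894981717 18
line [0.06582279 0.50547066] at y=-.006: 0.505075721843226 0.0004398154048383951 18
top [12 14  7  8 48] [155.1875     192.64583333]
((509.75958251953125, 285.8483581542969), (19.329458236694336, 16.47705841064453), 0.9774173498153687)
scene [17  9  9  7 58] [360.89655172 202.15517241]
((510.0326843261719, 288.26141357421875), (24.817119598388672, 20.054269790649414), 13.219707489013672)
handle top [0.50962879 0.28572076 0.13554479] [0.50901375 0.28785387 0.13605066]
blue 49 ((506.5902099609375, 283.8656005859375), (26.448678970336914, 84.74193572998047), 27.23274040222168)
```

Run:
```python
from h import *
def f(n,pts,z,o):
    W=onz(n,pts,z);d=W[1]-W[0];print(n,W[:,:2].round(4).tolist(),np.linalg.norm(d).round(4),np.degrees(np.arctan2(d[1],d[0])).round(1))
g=lambda u,v:(328+(u-500)/5-.4,195+v/5-.4)
f("scene",[g(525,253),g(732,274)],0.002,0) # foot far-x edge bottom
f("scene",[g(552,205),g(718,206)],0.034,0) if 0 else None
f("scene",[g(555,157),g(552,230)],.034,0)
f("scene",[g(557,188),g(716,204)],.034,0) # cup top outer edge toward camera
t=lambda u,v:(140+(u-420)/6-.4,175+v/6-.4)
f("top",[t(497,228),t(700,172)],0.003,0) # foot near edge
f("top",[t(470,120),t(497,228)],0.003,0)
f("top",[t(502,192),t(665,140)],.034,0) # cup near top edge
f("top",[t(470,120),t(676,60)],.003,0) # foot far edge
D=np.load("pics/scene0.npz")["im"][195:255,328:380,::-1]
cv2.imwrite("pics/h1.png",cv2.resize(D,None,fx=10,fy=10,interpolation=cv2.INTER_NEAREST))
D=np.load("pics/top0.npz")["im"][180:218,140:192,::-1]
cv2.imwrite("pics/h2.png",cv2.resize(D,None,fx=12,fy=12,interpolation=cv2.INTER_NEAREST))
```

```text
scene [[0.5522, 0.2429], [0.5227, 0.3485]] 0.1096 105.6
scene [[0.5078, 0.2432], [0.5614, 0.2561]] 0.0552 13.6
scene [[0.5303, 0.2504], [0.508, 0.331]] 0.0837 105.5
top [[0.4664, 0.3297], [0.4932, 0.2263]] 0.1068 -75.5
top [[0.5217, 0.3446], [0.4664, 0.3297]] 0.0573 -164.9
top [[0.4816, 0.3188], [0.5061, 0.2378]] 0.0846 -73.2
top [[0.5217, 0.3446], [0.5507, 0.239]] 0.1095 -74.7
```

View pics/h1.png

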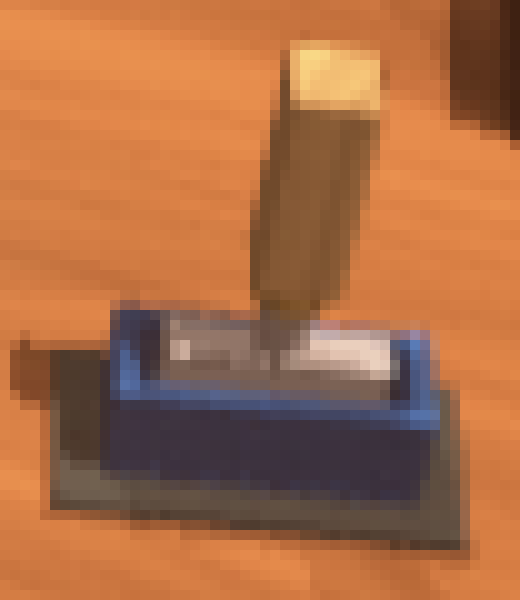

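View pics/h2.png

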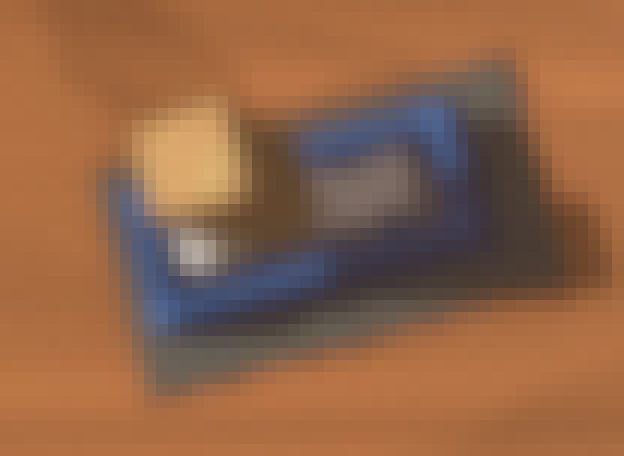

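```bash
cat >> h.py <<'E'
TC=np.array([.552,-.0055]);TY=-0.0654
TX=np.array([np.cos(TY),np.sin(TY)]);TYv=np.array([-np.sin(TY),np.cos(TY)])
def totray(p): q=np.atleast_2d(p)[:,:2]-TC;return np.c_[q@TX,q@TYv]
def fromtray(a,b): return TC+a*TX+b*TYv
def cmd(target_xyz,toolx_deg,s=None):
    """print the shift (share of .5) and turn (share of 60deg) from the current measured pose"""
    s=s or arm.observe();R=cv2.Rodrigues(np.array(s["ee_rot"]))[0]
    d=R.T@(np.array(target_xyz)-s["position"])/.5
    a=np.radians(toolx_deg);Rt=np.array([[np.cos(a),np.sin(a),0],[np.sin(a),-np.cos(a),0],[0,0,-1]])
    best=min((cv2.Rodrigues(R.T@Rt@np.diag(sg))[0].ravel() for sg in([1,1,1],[-1,-1,1])),key=np.linalg.norm)
    print("pos",s["position"].round(4),"shift",d.round(4),"turn",(best/np.radians(60)).round(4),"F",s["force"].round(1),"t",round(s["clock"],2))
E
python3 - <<'E'
from h import *
g=lambda u,v:(210+u/4-.4,120+v/4-.4)
for nm,p,z in(("red",(162,117),.04),("grn_hi",(211,105),.06),("grn",(264,115),.04),("grn",(162,160),.04),("or_hi",(211,152),.06),("or",(264,158),.04)):
    print(nm,totray(onz("top",g(*p),z))*1000)
print("corners",[(totray(onz("top",g(*p),.048))*1000).round() for p in((80,43),(365,56),(352,452),(57,437))])
D=np.load("pics/top0.npz");P=cloud("top",D["d"]);q=totray(P.reshape(-1,3));z=P[...,2].ravel()
for a in(-120,-80,-40,0,30,):
    m=(abs(q[:,0]-a/1e3)<.015)&(abs(q[:,1])<.07);print(a,np.median(z[m]).round(4))
m=(abs(q[:,0]-.075)<.04)&(abs(q[:,1])<.06);print("heap top z",np.percentile(z[m],[50,90,97]))
cmd([.509,.2865,.20],15.5)
E
```

```text
red [[94.53705016 41.01501117]]
grn_hi [[100.29928141   4.75945801]]
grn [[ 99.49919091 -34.66628153]]
grn [[61.93731072 39.3050473 ]]
or_hi [[65.2448172   3.07107146]]
or [[ 66.92580205 -36.08516593]]
corners [array([[146., 105.]]), array([[ 146., -107.]]), array([[-147., -108.]]), array([[-147.,  104.]])]
-120 0.0252
-80 0.0249
-40 0.0245
0 0.0239
30 0.0235
heap top z [0.02615111 0.05994368 0.06321409]
pos [0.2738 0.5613 0.234 ] shift [-0.2877  0.6637  0.0685] turn [7.000e-04 1.200e-03 8.083e-01] F [ 0.7  0.1 -0.3] t 0.1
```

Emit:
play_rows --rows '[[[-0.288, 0.664, 0.08], [0, 0, 0.808], 1], [[-0.288, 0.664, 0.08], [0, 0, 0.808], 1], [[-0.288, 0.664, 0.08], [0, 0, 0.808], 1], [[-0.288, 0.664, 0.08], [0, 0, 0.808], 1], [[-0.288, 0.664, 0.08], [0, 0, 0.808], 1], [[-0.288, 0.664, 0.08], [0, 0, 0.808], 1], [[-0.288, 0.664, 0.08], [0, 0, 0.808], 1], [[-0.288, 0.664, 0.08], [0, 0, 0.808], 1], [[-0.288, 0.664, 0.08], [0, 0, 0.808], 1], [[-0.288, 0.664, 0.08], [0, 0, 0.808], 1]]'

```text
clock: 1.1
position: [0.5086, 0.2876, 0.1945]
ee_rot: [-3.112, -0.425, 0.001]
force: [-0.0, 0.3, -0.2]
width: 0.999
```

```bash
sed -i 's/TC=np.array(\[.552,-.0055\])/TC=np.array([.552,-.007])/' h.py
python3 - <<'E'
from h import *
cmd([.509,.2865,.095],15.5)
snap("scene","s1");im=cv2.imread("pics/s1.png");cv2.imwrite("pics/s1c.png",cv2.resize(im[130:270,290:420],None,fx=4,fy=4))
E
```

```text
pos [0.5086 0.2876 0.1945] shift [0.0004 0.0024 0.1989] turn [-0.0006  0.0008  0.0007] F [-0.   0.3 -0.2] t 1.1
```

View pics/s1c.png

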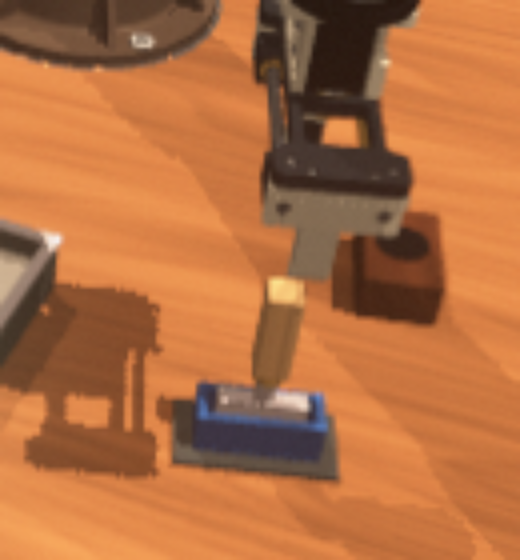

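The gripper is above the handle, with the handle top at crop (285,290). I'll descend and grip.

Emit:
play_rows --rows '[[[0, 0.002, 0.06], [0, 0, 0], 1], [[0, 0.002, 0.12], [0, 0, 0], 1], [[0, 0.002, 0.17], [0, 0, 0], 1], [[0, 0.002, 0.2], [0, 0, 0], 1], [[0, 0.002, 0.2], [0, 0, 0], 1], [[0, 0.002, 0.2], [0, 0, 0], -0.6], [[0, 0.002, 0.2], [0, 0, 0], -0.6], [[0, 0.002, 0.2], [0, 0, 0], -0.6], [[0, 0.002, 0.2], [0, 0, 0], -0.6], [[0, 0.002, 0.2], [0, 0, 0], -0.6]]' --newtons 20

```text
clock: 2.15
position: [0.5097, 0.2859, 0.0952]
ee_rot: [-3.112, -0.424, -0.001]
force: [-0.1, -0.7, 0.1]
width: 0.614
```

Emit:
play_rows --rows '[[[0, 0, 0], [0, 0, 0], -1], [[0, 0, 0], [0, 0, 0], -1], [[0, 0, 0], [0, 0, 0], -1], [[0, 0, 0], [0, 0, 0], -1], [[0, 0, 0], [0, 0, 0], -1], [[0, 0, 0], [0, 0, 0], -1]]' --newtons 45

```text
clock: 2.75
position: [0.5095, 0.2858, 0.0947]
ee_rot: [3.113, 0.424, 0.0]
force: [0.2, 0.5, -0.6]
width: 0.26
```

Emit:
play_rows --rows '[[[0, 0, -0.03], [0, 0, 0], -1], [[0, 0, -0.06], [0, 0, 0], -1], [[0, 0, -0.1], [0, 0, 0], -1], [[0, 0, -0.15], [0, 0, 0], -1], [[0, 0, -0.2], [0, 0, 0], -1], [[0, 0, -0.22], [0, 0, 0], -1], [[0, 0, -0.22], [0, 0, 0], -1]]'

```text
clock: 3.45
position: [0.51, 0.2861, 0.2056]
ee_rot: [-3.112, -0.424, -0.003]
force: [-0.9, -1.3, -2.2]
width: 0.261
```

Run:
```python
from h import *
p=fromtray(.126,.004);print(p);cmd([p[0],p[1],.205],-3.75)
snap("scene","s2");im=cv2.imread("pics/s2.png");cv2.imwrite("pics/s2c.png",cv2.resize(im[130:270,290:420],None,fx=4,fy=4))
```

```text
[ 0.67799205 -0.01124308]
pos [0.51   0.2861 0.2056] shift [0.1646 0.6629 0.0011] turn [-0.0011 -0.0017  0.3211] F [-0.9 -1.3 -2.2] t 3.45
```

View pics/s2c.png

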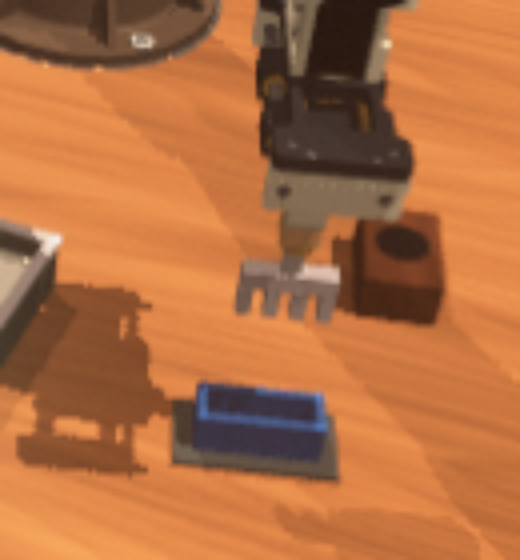

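The rake is held clear of the empty holder, with the tines at crop (290,295). Next I move behind the heap.

Emit:
play_rows --rows '[[[0.03, 0.12, 0], [0, 0, 0.06], -1], [[0.05, 0.2, 0], [0, 0, 0.12], -1], [[0.075, 0.3, 0], [0, 0, 0.2], -1], [[0.1, 0.4, 0], [0, 0, 0.26], -1], [[0.125, 0.5, 0], [0, 0, 0.321], -1], [[0.145, 0.58, 0], [0, 0, 0.321], -1], [[0.158, 0.635, 0], [0, 0, 0.321], -1], [[0.165, 0.663, 0.002], [0, 0, 0.321], -1], [[0.165, 0.663, 0.002], [0, 0, 0.321], -1], [[0.165, 0.663, 0.002], [0, 0, 0.321], -1]]'

```text
clock: 4.5
position: [0.6769, -0.0099, 0.2024]
ee_rot: [-3.139, 0.101, 0.003]
force: [-0.1, 0.0, -2.5]
width: 0.262
```

Run:
```python
from h import *
p=fromtray(.126,.004);cmd([p[0],p[1],.136],-3.75)
for n in("scene","top"): snap(n,n+"3")
a=cv2.imread("pics/scene3.png");b=cv2.imread("pics/top3.png")
cv2.imwrite("pics/c3.png",np.hstack([cv2.resize(a[140:280,180:320],None,fx=3.5,fy=3.5)[:400],cv2.resize(b[110:245,210:315],None,fx=3,fy=3)[:400]]))
```

```text
pos [ 0.6769 -0.0099  0.2024] shift [0.0026 0.0027 0.1328] turn [-0.0009  0.0021  0.0011] F [-0.1  0.  -2.5] t 4.5
```

View pics/c3.png

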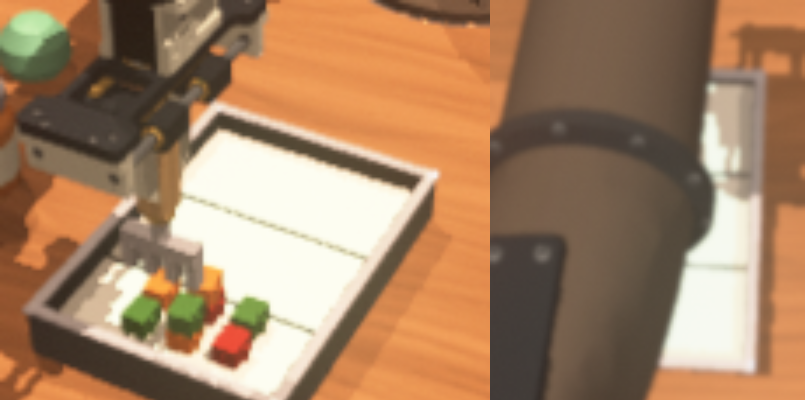

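Run:
```python
from h import *
s=arm.observe();R=cv2.Rodrigues(s["ee_rot"])[0]
im=cv2.imread("pics/scene3.png")[140:280,180:320];im=cv2.resize(im,None,fx=4,fy=4)
for y in(-30,0,30):
    P=s["position"]+R@np.array([0,y/1e3,.0887]);p=(proj("scene",P)[0]-[180,140]+.5)*4;cv2.circle(im,tuple(p.astype(int)),3,(255,0,255),-1)
    P[2]=.022;p=(proj("scene",P)[0]-[180,140]+.5)*4;cv2.circle(im,tuple(p.astype(int)),3,(255,255,0),-1)
cv2.imwrite("pics/c3b.png",im)
```

```text
(no output)
```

View pics/c3b.png

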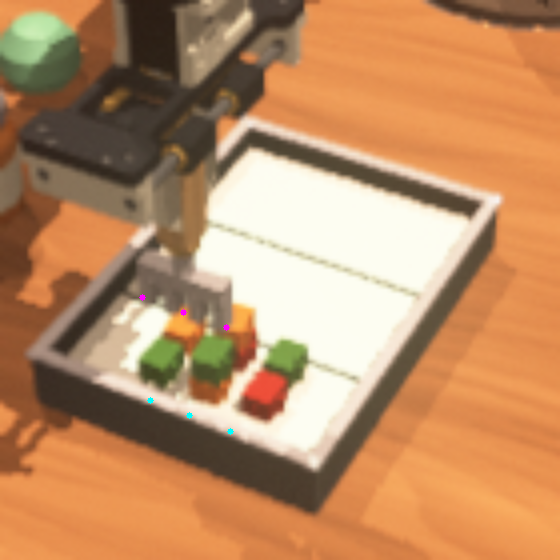

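Emit:
play_rows --rows '[[[0.002, 0.003, 0.05], [0, 0, 0], -1], [[0.002, 0.003, 0.1], [0, 0, 0], -1], [[0.002, 0.003, 0.133], [0, 0, 0], -1], [[0.002, 0.003, 0.133], [0, 0, 0], -1]]'

```text
clock: 5.0
position: [0.6765, -0.0108, 0.1347]
ee_rot: [-3.139, 0.099, 0.007]
force: [-0.1, 0.2, -1.4]
width: 0.257
```

Run:
```python
from h import *
p=fromtray(0,.004);cmd([p[0],p[1],.136],-3.75)
snap("scene","s4");im=cv2.imread("pics/s4.png");cv2.imwrite("pics/s4c.png",cv2.resize(im[140:280,180:320],None,fx=4,fy=4))
```

```text
pos [ 0.6765 -0.0108  0.1347] shift [-2.49e-01  1.00e-04 -1.40e-03] turn [-0.0005  0.0046  0.0025] F [-0.1  0.2 -1.4] t 5.0
```

View pics/s4c.png

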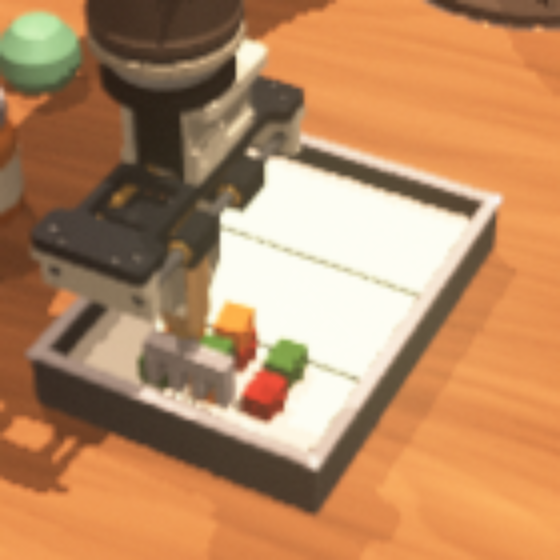

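Emit:
play_rows --rows '[[[-0.025, 0, -0.002], [0, 0, 0], -1], [[-0.05, 0, -0.002], [0, 0, 0], -1], [[-0.075, 0, -0.002], [0, 0, 0], -1], [[-0.1, 0, -0.002], [0, 0, 0], -1], [[-0.125, 0, -0.002], [0, 0, 0], -1], [[-0.15, 0, -0.002], [0, 0, 0], -1], [[-0.175, 0, -0.002], [0, 0, 0], -1], [[-0.2, 0, -0.002], [0, 0, 0], -1], [[-0.225, 0, -0.002], [0, 0, 0], -1], [[-0.25, 0, -0.002], [0, 0, 0], -1]]'

```text
clock: 6.05
position: [0.5544, -0.0042, 0.14]
ee_rot: [-3.139, 0.101, -0.005]
force: [0.4, 0.1, -3.2]
width: 0.266
```

Run:
```python
from h import *
cmd([.5,0,.136],-3.75)
snap("scene","s5");im=cv2.imread("pics/s5.png");cv2.imwrite("pics/s5c.png",cv2.resize(im[140:280,180:320],None,fx=4,fy=4))
```

```text
pos [ 0.5544 -0.0042  0.14  ] shift [-0.1092 -0.0014  0.0076] turn [-0.001  -0.0029  0.0011] F [ 0.4  0.1 -3.2] t 6.05
```

View pics/s5c.png

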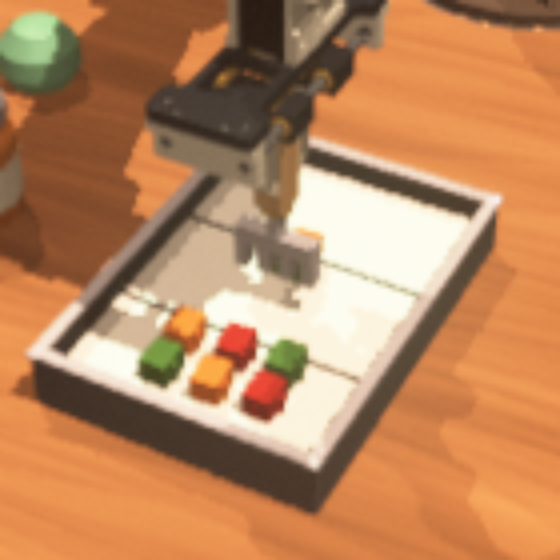

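Emit:
play_rows --rows '[[[0, 0, -0.07], [0, 0, 0], -1], [[0, 0, -0.12], [0, 0, 0], -1], [[0.08, -0.03, -0.12], [0, 0, 0], -1], [[0.16, -0.06, -0.12], [0, 0, 0], -1], [[0.22, -0.09, -0.12], [0, 0, 0], -1], [[0.25, -0.099, -0.12], [0, 0, 0], -1], [[0.25, -0.099, -0.12], [0, 0, 0], -1]]'

```text
clock: 6.8
position: [0.6841, 0.0381, 0.1989]
ee_rot: [-3.14, 0.099, -0.004]
force: [0.5, -0.0, -2.3]
width: 0.255
```

Run:
```python
from h import *
p=fromtray(.127,.052);cmd([p[0],p[1],.117],-3.75)
snap("scene","s6");im=cv2.imread("pics/s6.png");cv2.imwrite("pics/s6c.png",cv2.resize(im[140:280,180:320],None,fx=4,fy=4))
```

```text
pos [0.6841 0.0381 0.1989] shift [-0.0042  0.0034  0.1637] turn [-0.0004 -0.0022  0.0026] F [ 0.5 -0.  -2.3] t 6.8
```

View pics/s6c.png

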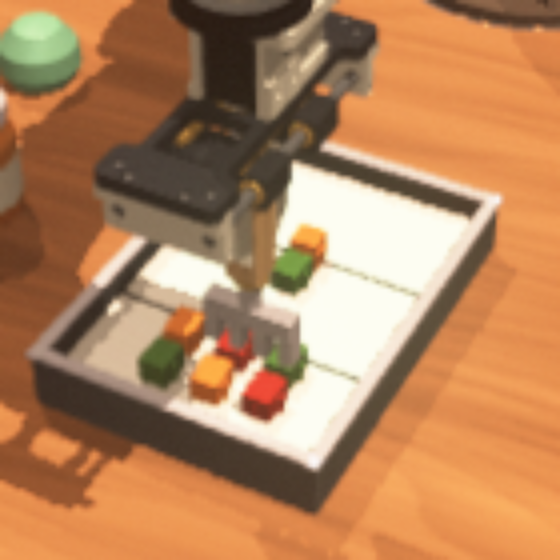

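Emit:
play_rows --rows '[[[-0.004, 0.003, 0.06], [0, 0, 0], -1], [[-0.004, 0.003, 0.12], [0, 0, 0], -1], [[-0.004, 0.003, 0.16], [0, 0, 0], -1], [[-0.004, 0.003, 0.164], [0, 0, 0], -1], [[-0.004, 0.003, 0.164], [0, 0, 0], -1], [[-0.004, 0.003, 0.164], [0, 0, 0], -1]]'

```text
clock: 7.45
position: [0.6805, 0.0347, 0.1182]
ee_rot: [-3.14, 0.103, -0.004]
force: [-0.1, 0.4, -2.7]
width: 0.258
```

Run:
```python
from h import *
p=fromtray(.127,.052);cmd([p[0],p[1],.112],-3.75)
snap("scene","s7");im=cv2.imread("pics/s7.png");cv2.imwrite("pics/s7c.png",cv2.resize(im[140:280,180:320],None,fx=4,fy=4))
```

```text
pos [0.6805 0.0347 0.1182] shift [ 0.0029 -0.004   0.0124] turn [-0.0004 -0.0024 -0.0002] F [-0.1  0.4 -2.7] t 7.45
```

View pics/s7c.png

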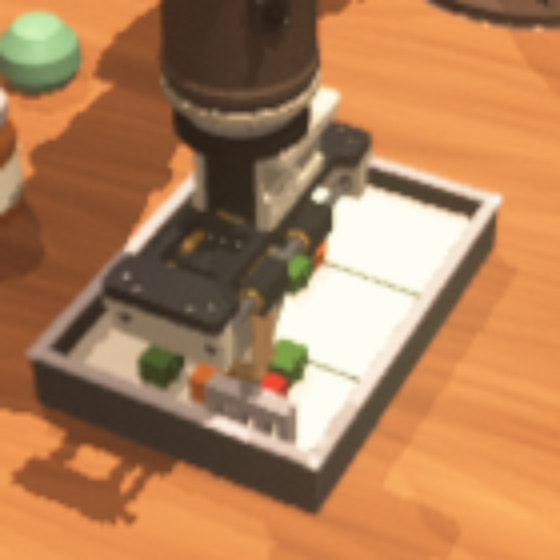

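Emit:
play_rows --rows '[[[0.002, -0.008, 0.004], [0, 0, 0], -1], [[0.002, -0.008, 0.008], [0, 0, 0], -1], [[0.002, -0.008, 0.008], [0, 0, 0], -1]]'

```text
clock: 7.8
position: [0.6809, 0.0393, 0.1121]
ee_rot: [-3.14, 0.102, 0.0]
force: [0.5, -0.3, -2.3]
width: 0.26
```

Emit:
play_rows --rows '[[[0, 0, 0.002], [0, 0, 0], -1], [[0, 0, 0.002], [0, 0, 0], -1]]'

```text
clock: 8.0
position: [0.6809, 0.0387, 0.1111]
ee_rot: [3.14, -0.103, -0.0]
force: [-1.0, -0.4, -2.7]
width: 0.255
```

Emit:
play_rows --rows '[[[0, 0, 0.002], [0, 0, 0], -1], [[0, 0, 0.002], [0, 0, 0], -1]]'

```text
clock: 8.2
position: [0.6811, 0.0387, 0.1109]
ee_rot: [-3.14, 0.103, -0.0]
force: [-1.5, 0.5, 3.1]
width: 0.26
```

Emit:
play_rows --rows '[[[0, 0, 0.002], [0, 0, 0], -1], [[0, 0, 0.002], [0, 0, 0], -1]]'

```text
clock: 8.4
position: [0.6811, 0.0388, 0.1107]
ee_rot: [-3.139, 0.103, -0.001]
force: [-5.0, -0.5, 11.0]
width: 0.259
```

Emit:
play_rows --rows '[[[-0.01, 0, -0.0012], [0, 0, 0], -1], [[-0.02, 0, -0.0012], [0, 0, 0], -1], [[-0.03, 0, -0.0013], [0, 0, 0], -1]]'

```text
clock: 8.7
position: [0.6673, 0.0396, 0.1109]
ee_rot: [-3.14, 0.103, -0.006]
force: [4.0, -1.3, 5.4]
width: 0.26
```

Emit:
play_rows --rows '[[[-0.02, 0, -0.0002], [0, 0, 0], -1], [[-0.04, 0, -0.0004], [0, 0, 0], -1]]'

```text
clock: 8.9
position: [0.6469, 0.041, 0.1109]
ee_rot: [-3.14, 0.103, -0.005]
force: [3.9, -0.6, 5.7]
width: 0.262
```

Emit:
play_rows --rows '[[[-0.02, 0, -0.0004], [0, 0, 0], -1], [[-0.04, 0, -0.0006], [0, 0, 0], -1], [[-0.06, 0, -0.0008], [0, 0, 0], -1]]'

```text
clock: 9.2
position: [0.6162, 0.0432, 0.111]
ee_rot: [-3.14, 0.102, -0.003]
force: [3.7, -0.0, 5.3]
width: 0.259
```

Run:
```python
from h import *
s=arm.observe();print(totray(s["position"])*1000,s["force"])
snap("scene","s8");im=cv2.imread("pics/s8.png");cv2.imwrite("pics/s8c.png",cv2.resize(im[140:280,180:320],None,fx=4,fy=4))
```

```text
[[60.77164142 54.23847613]] [ 3.70231207 -0.02266254  5.34941118]
```

View pics/s8c.png

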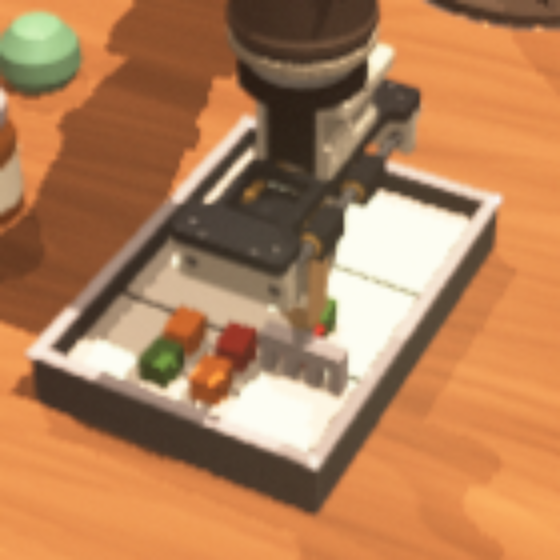

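Emit:
play_rows --rows '[[[-0.02, 0, -0.0003], [0, 0, 0], -1], [[-0.04, 0, -0.0006], [0, 0, 0], -1], [[-0.06, 0, -0.0009], [0, 0, 0], -1]]'

```text
clock: 9.55
position: [0.5855, 0.0451, 0.111]
ee_rot: [-3.14, 0.103, -0.001]
force: [3.4, 0.5, 4.3]
width: 0.263
```

Emit:
play_rows --rows '[[[-0.02, 0, -0.0003], [0, 0, 0], -1], [[-0.04, 0, -0.0006], [0, 0, 0], -1], [[-0.06, 0, -0.0009], [0, 0, 0], -1]]'

```text
clock: 9.85
position: [0.555, 0.047, 0.1112]
ee_rot: [3.14, -0.103, -0.001]
force: [2.8, -0.2, 2.3]
width: 0.259
```

Emit:
play_rows --rows '[[[-0.02, 0, 0.0003], [0, 0, 0], -1], [[-0.04, 0, 0.0002], [0, 0, 0], -1], [[-0.06, 0, 0.0001], [0, 0, 0], -1]]'

```text
clock: 10.15
position: [0.5253, 0.049, 0.1112]
ee_rot: [-3.14, 0.103, 0.001]
force: [2.5, -0.1, 2.4]
width: 0.256
```

Emit:
play_rows --rows '[[[-0.02, 0, -0.0001], [0, 0, 0], -1], [[-0.04, 0, -0.0002], [0, 0, 0], -1], [[-0.06, 0, -0.0003], [0, 0, 0], -1]]'

```text
clock: 10.45
position: [0.4953, 0.0509, 0.1113]
ee_rot: [3.14, -0.103, -0.001]
force: [2.5, 0.4, 1.7]
width: 0.259
```

Run:
```python
from h import *
s=arm.observe();print(totray(s["position"])*1000,s["force"])
snap("scene","s9");im=cv2.imread("pics/s9.png");cv2.imwrite("pics/s9c.png",cv2.resize(im[140:280,180:320],None,fx=4,fy=4))
```

```text
[[-60.40311282  54.10939085]] [2.51753763 0.43465581 1.72935788]
```

View pics/s9c.png

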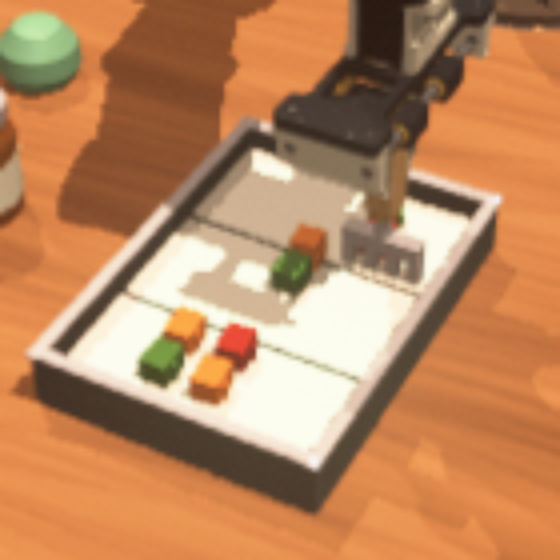

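```bash
cat >> h.py <<'E'
def chunks(name):
    im=np.load(f"pics/{name}.npz")["im"];hsv=cv2.cvtColor(im,cv2.COLOR_RGB2HSV);d=np.load(f"pics/{name}.npz")["d"]
    P=cloud("scene",d);q=totray(P.reshape(-1,3)).reshape(d.shape+(2,))
    ins=(abs(q[...,0])<.138)&(abs(q[...,1])<.098)&(P[...,2]<.07)
    H,S,V=hsv[...,0],hsv[...,1],hsv[...,2]
    for nm,m in(("amber",(H>8)&(H<22)&(S>140)),("green",(H>35)&(H<75)&(S>90)),("red",((H<8)|(H>172))&(S>130))):
        m=(m&ins&(P[...,2]>.029)).astype(np.uint8)
        k,l,st,ce=cv2.connectedComponentsWithStats(m)
        for i in range(1,k):
            if st[i,4]<15:continue
            p=P[l==i];t=q[l==i]*1000
            print(nm,st[i,4],"bbox x",np.percentile(t[:,0],[3,97]).round(),"y",np.percentile(t[:,1],[3,97]).round(),"zmax",np.percentile(p[:,2],95).round(4))
E
python3 -c "
from h import *
chunks('s9')
p=fromtray(.127,-.048);cmd([p[0],p[1],.2],-3.75)"
```

```text
amber 58 bbox x [-53. -33.] y [-3. 17.] zmax 0.0494
amber 75 bbox x [57. 81.] y [-39. -19.] zmax 0.043
amber 89 bbox x [ 80. 114.] y [ 0. 20.] zmax 0.0426
green 41 bbox x [-27.  -6.] y [-3. 16.] zmax 0.0443
green 57 bbox x [ 89. 112.] y [-38. -18.] zmax 0.0433
red 75 bbox x [55. 78.] y [-1. 20.] zmax 0.0434
pos [0.4934 0.051  0.1111] shift [ 0.378   0.2042 -0.1787] turn [0.     0.0024 0.0002] F [-1.   0.2  2.9] t 10.5
```

Emit:
play_rows --rows '[[[0.004, 0, -0.06], [0, 0, 0], -1], [[0.008, 0, -0.14], [0, 0, 0], -1], [[0.08, 0.03, -0.175], [0, 0, 0], -1], [[0.17, 0.09, -0.175], [0, 0, 0], -1], [[0.26, 0.15, -0.175], [0, 0, 0], -1], [[0.34, 0.19, -0.175], [0, 0, 0], -1], [[0.378, 0.2, -0.175], [0, 0, 0], -1], [[0.378, 0.2, -0.175], [0, 0, 0], -1], [[0.378, 0.2, -0.175], [0, 0, 0], -1]]'

```text
clock: 11.4
position: [0.6768, -0.0609, 0.1972]
ee_rot: [-3.14, 0.103, 0.007]
force: [-0.6, 0.1, -2.8]
width: 0.262
```

Run:
```python
from h import *
p=fromtray(.127,-.046);cmd([p[0],p[1],.1135],-3.75)
snap("scene","s10");chunks("s10")
s=arm.observe();R=cv2.Rodrigues(s["ee_rot"])[0]
im=cv2.resize(cv2.imread("pics/s10.png")[140:280,180:320],None,fx=4,fy=4)
for y in(-30,0,30):
    P=s["position"]+R@np.array([0,y/1e3,.0887]);P[2]=.022;p=(proj("scene",P)[0]-[180,140]+.5)*4;cv2.circle(im,tuple(p.astype(int)),3,(255,255,0),-1)
cv2.imwrite("pics/s10c.png",im)
```

```text
pos [ 0.6768 -0.0609  0.1972] shift [-0.0015  0.0007  0.1674] turn [-0.0002  0.0041 -0.0003] F [-0.6  0.1 -2.8] t 11.4
amber 54 bbox x [-52. -33.] y [-2. 18.] zmax 0.05
amber 74 bbox x [57. 80.] y [-39. -18.] zmax 0.0442
amber 96 bbox x [ 77. 113.] y [ 0. 20.] zmax 0.0426
green 35 bbox x [-124. -101.] y [27. 47.] zmax 0.0447
green 47 bbox x [-30.  -7.] y [-3. 16.] zmax 0.0443
green 59 bbox x [ 89. 112.] y [-38. -19.] zmax 0.0433
red 55 bbox x [-98. -72.] y [34. 57.] zmax 0.0454
red 65 bbox x [53. 78.] y [-2. 20.] zmax 0.0432
```

View pics/s10c.png

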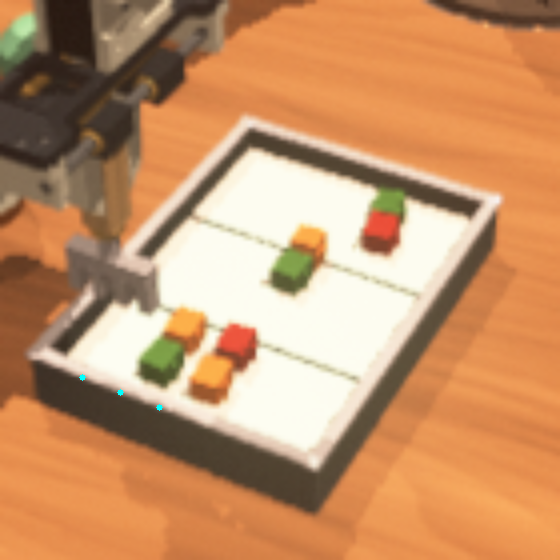

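Emit:
play_rows --rows '[[[-0.001, 0, 0.06], [0, 0, 0], -1], [[-0.001, 0, 0.12], [0, 0, 0], -1], [[-0.001, 0, 0.16], [0, 0, 0], -1], [[-0.001, 0, 0.167], [0, 0, 0], -1], [[-0.001, 0, 0.167], [0, 0, 0], -1], [[-0.001, 0, 0.167], [0, 0, 0], -1]]'

```text
clock: 12.05
position: [0.6784, -0.0609, 0.117]
ee_rot: [-3.14, 0.102, -0.003]
force: [0.3, -0.6, -2.0]
width: 0.258
```

Emit:
play_rows --rows '[[[0, 0, 0.002], [0, 0, 0], -1], [[0, 0, 0.002], [0, 0, 0], -1]]'

```text
clock: 12.25
position: [0.6784, -0.0612, 0.1155]
ee_rot: [-3.14, 0.103, -0.002]
force: [-0.5, 0.4, -1.7]
width: 0.259
```

Emit:
play_rows --rows '[[[0, 0, 0.002], [0, 0, 0], -1], [[0, 0, 0.002], [0, 0, 0], -1]]'

```text
clock: 12.45
position: [0.678, -0.0612, 0.1136]
ee_rot: [-3.14, 0.103, -0.0]
force: [-0.4, -0.5, -3.0]
width: 0.258
```

Emit:
play_rows --rows '[[[0, 0, 0.002], [0, 0, 0], -1], [[0, 0, 0.003], [0, 0, 0], -1]]'

```text
clock: 12.65
position: [0.6779, -0.0612, 0.1118]
ee_rot: [3.14, -0.103, -0.0]
force: [-0.2, -0.5, -3.5]
width: 0.264
```

Emit:
play_rows --rows '[[[0, 0, 0.001], [0, 0, 0], -1], [[0, 0, 0.0015], [0, 0, 0], -1]]'

```text
clock: 12.85
position: [0.6779, -0.0612, 0.1111]
ee_rot: [-3.14, 0.103, 0.0]
force: [-0.2, -0.5, -2.8]
width: 0.261
```

Emit:
play_rows --rows '[[[0, 0, 0.001], [0, 0, 0], -1], [[0, 0, 0.001], [0, 0, 0], -1]]'

```text
clock: 13.05
position: [0.678, -0.0612, 0.1109]
ee_rot: [-3.14, 0.103, -0.0]
force: [-1.2, -0.1, -0.4]
width: 0.262
```

Emit:
play_rows --rows '[[[-0.01, 0, 0.001], [0, 0, 0], -1], [[-0.025, 0, 0.001], [0, 0, 0], -1], [[-0.04, 0, 0.0009], [0, 0, 0], -1]]'

```text
clock: 13.35
position: [0.6583, -0.06, 0.1109]
ee_rot: [3.14, -0.103, 0.003]
force: [2.4, -0.3, 2.0]
width: 0.261
```

Emit:
play_rows --rows '[[[-0.02, 0, -0.0002], [0, 0, 0], -1], [[-0.04, 0, -0.0004], [0, 0, 0], -1], [[-0.06, 0, -0.0006], [0, 0, 0], -1]]'

```text
clock: 13.65
position: [0.6275, -0.0579, 0.111]
ee_rot: [-3.14, 0.103, -0.002]
force: [3.6, -0.4, 2.9]
width: 0.258
```

Emit:
play_rows --rows '[[[-0.02, 0, -0.0002], [0, 0, 0], -1], [[-0.04, 0, -0.0004], [0, 0, 0], -1], [[-0.06, 0, -0.0006], [0, 0, 0], -1]]'

```text
clock: 13.95
position: [0.5975, -0.0559, 0.1111]
ee_rot: [-3.14, 0.103, -0.001]
force: [3.9, -0.3, 3.9]
width: 0.26
```

Run:
```python
from h import *
s=arm.observe();print(totray(s["position"])*1000,s["force"])
snap("scene","s11");im=cv2.imread("pics/s11.png");cv2.imwrite("pics/s11c.png",cv2.resize(im[140:280,180:320],None,fx=4,fy=4))
```

```text
[[ 48.55501071 -45.80556917]] [ 3.90552946 -0.28951547  3.93955529]
```

View pics/s11c.png

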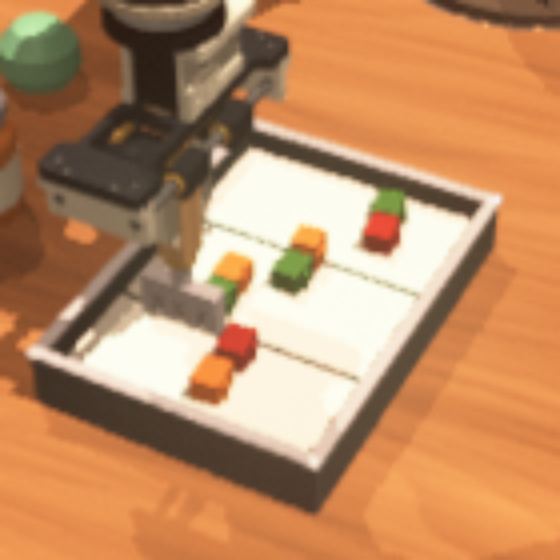

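Emit:
play_rows --rows '[[[-0.02, 0, -0.0002], [0, 0, 0], -1], [[-0.04, 0, -0.0004], [0, 0, 0], -1], [[-0.054, 0, -0.0006], [0, 0, 0], -1], [[-0.054, 0, -0.0006], [0, 0, 0], -1]]'

```text
clock: 14.4
position: [0.5693, -0.0542, 0.111]
ee_rot: [-3.14, 0.103, 0.004]
force: [-1.3, -1.4, 5.6]
width: 0.259
```

Emit:
play_rows --rows '[[[0.006, 0, -0.04], [0, 0, 0], -1], [[0.01, 0, -0.12], [0, 0, 0], -1], [[0.01, 0, -0.19], [0, 0, 0], -1], [[0.01, -0.06, -0.2], [0, 0, 0], -1], [[0, -0.15, -0.2], [0, 0, 0], -1], [[0, -0.24, -0.2], [0, 0, 0], -1], [[0, -0.32, -0.2], [0, 0, 0], -1], [[0, -0.38, -0.2], [0, 0, 0], -1], [[0, -0.4, -0.2], [0, 0, 0], -1]]'

```text
clock: 15.3
position: [0.582, 0.1499, 0.2092]
ee_rot: [-3.14, 0.094, 0.008]
force: [-0.1, 0.0, -1.8]
width: 0.264
```

Run:
```python
from h import *
snap("scene","s12");snap("top","t12")
chunks("s12")
cmd([.5095,.2858,.2],15.5)
a=cv2.imread("pics/s12.png");b=cv2.imread("pics/t12.png")
cv2.imwrite("pics/c12.png",np.hstack([cv2.resize(a[140:280,180:320],None,fx=3,fy=3)[:400],cv2.resize(b[110:245,205:315],None,fx=3,fy=3)[:400]]))
```

```text
amber 61 bbox x [-40. -16.] y [-39. -18.] zmax 0.0445
amber 56 bbox x [-53. -32.] y [-2. 18.] zmax 0.0499
amber 89 bbox x [ 78. 113.] y [ 0. 20.] zmax 0.0431
green 35 bbox x [-125. -102.] y [28. 47.] zmax 0.0449
green 31 bbox x [-13.   8.] y [-37. -21.] zmax 0.0435
green 31 bbox x [-29.  -9.] y [-2. 14.] zmax 0.0442
red 76 bbox x [-100.  -71.] y [35. 56.] zmax 0.0439
red 74 bbox x [54. 79.] y [-1. 20.] zmax 0.0429
pos [0.5827 0.1471 0.2096] shift [-0.1631 -0.2678  0.0195] turn [ 0.0004  0.0038 -0.3175] F [-0.1  0.2 -2.7] t 15.4
```

View pics/c12.png

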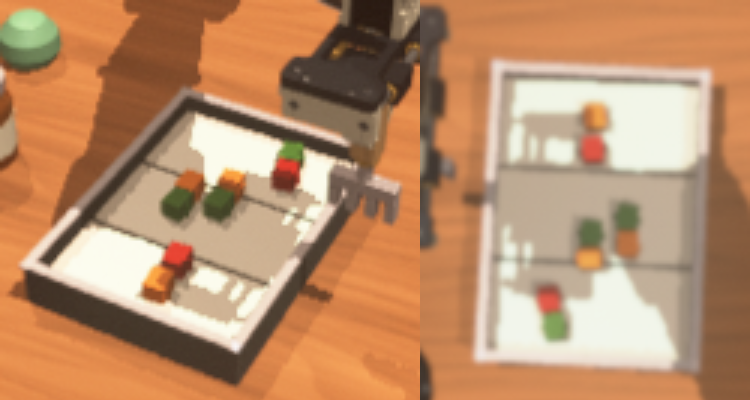

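Run:
```python
from h import *
a=cv2.imread("pics/s10.png");b=cv2.imread("pics/t12.png")
cv2.imwrite("pics/z.png",np.hstack([cv2.resize(a[190:215,240:270],(450,375),interpolation=cv2.INTER_CUBIC),cv2.resize(b[170:205,250:280],(322,375),interpolation=cv2.INTER_CUBIC)]))
for nm,n in(("s10","scene"),("t12","top")):
    D=np.load(f"pics/{nm}.npz");P=cloud(n,D["d"]);q=totray(P.reshape(-1,3))*1000;z=P[...,2].ravel()*1000
    print(nm)
    for x in range(-66,6,6):
        print(x,[ (int(round(np.median(z[m]))) if (m:=(abs(q[:,0]-x)<=3)&(abs(q[:,1]-y)<=3)).any() else 0) for y in range(-18,36,6)])
```

```text
s10
-66 [24, 0, 0, 0, 25, 25, 24, 24, 23]
-60 [22, 0, 0, 0, 0, 24, 24, 26, 23]
-54 [24, 0, 0, 0, 47, 0, 24, 25, 24]
-48 [23, 0, 47, 49, 48, 49, 28, 23, 24]
-42 [25, 24, 48, 47, 49, 48, 27, 23, 23]
-36 [22, 0, 45, 47, 45, 43, 40, 22, 24]
-30 [0, 0, 0, 43, 43, 41, 22, 24, 24]
-24 [25, 0, 40, 44, 43, 41, 29, 23, 24]
-18 [24, 23, 0, 42, 42, 41, 35, 23, 24]
-12 [22, 22, 42, 41, 41, 41, 25, 23, 22]
-6 [21, 22, 32, 33, 33, 30, 30, 22, 23]
0 [23, 24, 22, 24, 23, 24, 591, 23, 23]
t12
-66 [23, 23, 23, 25, 26, 24, 27, 26, 24]
-60 [25, 26, 25, 25, 26, 25, 25, 25, 26]
-54 [25, 26, 37, 40, 41, 24, 24, 23, 27]
-48 [26, 25, 50, 49, 50, 46, 24, 23, 25]
-42 [24, 26, 47, 49, 49, 49, 33, 23, 24]
-36 [25, 25, 42, 48, 49, 49, 26, 24, 23]
-30 [24, 24, 34, 43, 42, 42, 25, 25, 25]
-24 [26, 23, 41, 43, 40, 41, 22, 25, 25]
-18 [25, 27, 44, 42, 43, 41, 26, 22, 23]
-12 [24, 23, 40, 42, 40, 40, 24, 25, 23]
-6 [24, 24, 39, 44, 44, 24, 24, 25, 23]
0 [25, 23, 24, 24, 23, 24, 24, 23, 23]
```

View pics/z.png

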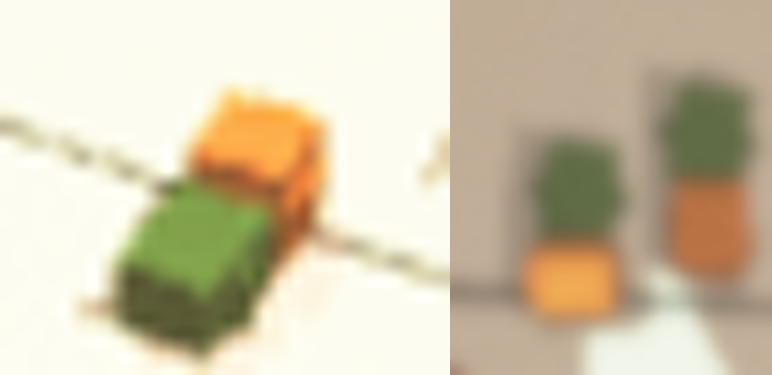

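Emit:
play_rows --rows '[[[-0.04, -0.07, 0.005], [0, 0, -0.1], -1], [[-0.08, -0.14, 0.01], [0, 0, -0.2], -1], [[-0.12, -0.21, 0.015], [0, 0, -0.3], -1], [[-0.155, -0.255, 0.018], [0, 0, -0.3175], -1], [[-0.163, -0.268, 0.02], [0, 0, -0.3175], -1], [[-0.163, -0.268, 0.02], [0, 0, -0.3175], -1], [[-0.163, -0.268, 0.02], [0, 0, -0.3175], -1], [[-0.163, -0.268, 0.02], [0, 0, -0.3175], -1]]'

```text
clock: 16.2
position: [0.5128, 0.282, 0.2012]
ee_rot: [3.113, 0.413, 0.0]
force: [0.1, -0.5, -2.7]
width: 0.259
```

Run:
```python
from h import *
cmd([.5095,.2858,.14],15.5);cmd([.5095,.2858,.0957],15.5)
```

```text
pos [0.5128 0.282  0.2012] shift [-0.0044 -0.0092  0.1225] turn [ 0.0011 -0.0001 -0.0066] F [ 0.1 -0.5 -2.7] t 16.2
pos [0.5128 0.282  0.2012] shift [-0.0044 -0.0093  0.2111] turn [ 0.0011 -0.0001 -0.0066] F [ 0.1 -0.5 -2.7] t 16.2
```

Emit:
play_rows --rows '[[[-0.004, -0.009, 0.05], [0, 0, -0.006], -1], [[-0.004, -0.009, 0.1], [0, 0, -0.006], -1], [[-0.004, -0.009, 0.122], [0, 0, -0.006], -1], [[-0.004, -0.009, 0.122], [0, 0, -0.006], -1], [[-0.004, -0.009, 0.122], [0, 0, -0.006], -1]]'

```text
clock: 16.7
position: [0.5094, 0.2877, 0.1409]
ee_rot: [3.112, 0.426, 0.001]
force: [0.9, -0.7, -2.3]
width: 0.259
```

Run:
```python
from h import *
cmd([.5095,.2858,.0957],15.5)
a=snap("scene","s13");a=cv2.imread("pics/s13.png");cv2.imwrite("pics/s13c.png",cv2.resize(a[170:260,310:400],None,fx=6,fy=6))
```

```text
pos [0.5094 0.2877 0.1409] shift [-0.0009  0.0037  0.0904] turn [ 0.0001 -0.0007  0.0016] F [ 0.9 -0.7 -2.3] t 16.7
```

View pics/s13c.png

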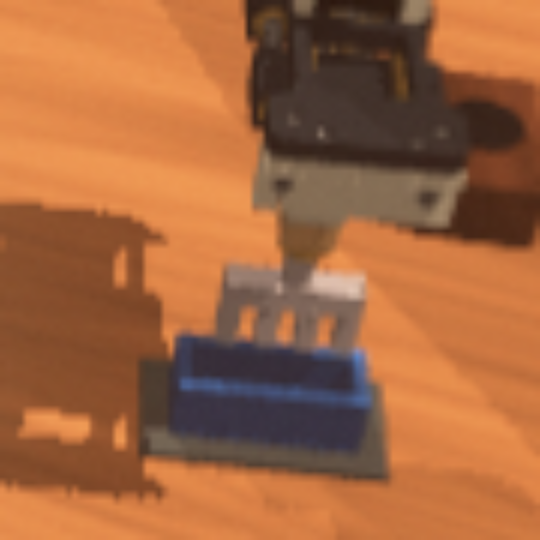

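The tines are directly over the slot, at crop (290,330). I'll insert slowly.

Emit:
play_rows --rows '[[[-0.001, 0.003, 0.01], [0, 0, 0], -1], [[-0.001, 0.003, 0.025], [0, 0, 0], -1], [[-0.001, 0.003, 0.04], [0, 0, 0], -1], [[-0.001, 0.003, 0.055], [0, 0, 0], -1]]'

```text
clock: 17.15
position: [0.5083, 0.2867, 0.112]
ee_rot: [3.112, 0.428, -0.0]
force: [0.1, -0.0, -2.4]
width: 0.259
```

Emit:
play_rows --rows '[[[0, 0, 0.01], [0, 0, 0], -1], [[0, 0, 0.02], [0, 0, 0], -1], [[0, 0, 0.028], [0, 0, 0], -1], [[0, 0, 0.028], [0, 0, 0], -1]]'

```text
clock: 17.55
position: [0.5082, 0.2865, 0.0981]
ee_rot: [3.112, 0.428, -0.001]
force: [0.1, -0.0, -3.2]
width: 0.26
```

Emit:
play_rows --rows '[[[0, 0, 0.003], [0, 0, 0], -1], [[0, 0, 0.004], [0, 0, 0], -1], [[0, 0, 0.004], [0, 0, 0], -1]]'

```text
clock: 17.85
position: [0.5086, 0.2867, 0.0968]
ee_rot: [-3.112, -0.428, -0.0]
force: [-0.6, 0.9, -1.7]
width: 0.26
```

Emit:
play_rows --rows '[[[0, 0, 0.002], [0, 0, 0], -1], [[0, 0, 0.002], [0, 0, 0], -1]]'

```text
clock: 18.05
position: [0.5085, 0.2867, 0.0957]
ee_rot: [-3.112, -0.428, -0.0]
force: [-0.3, 0.3, -2.0]
width: 0.264
```

Emit:
play_rows --rows '[[[0, 0, 0.002], [0, 0, 0], -1], [[0, 0, 0.002], [0, 0, 0], -1]]'

```text
clock: 18.25
position: [0.5086, 0.2867, 0.0947]
ee_rot: [-3.112, -0.428, -0.0]
force: [-0.1, 0.7, -2.4]
width: 0.261
```

Emit:
play_rows --rows '[[[0, 0, 0.001], [0, 0, 0], -1], [[0, 0, 0.001], [0, 0, 0], -1]]'

```text
clock: 18.45
position: [0.5086, 0.2867, 0.0947]
ee_rot: [-3.112, -0.428, -0.0]
force: [-1.3, -1.6, 4.4]
width: 0.259
```

Emit:
play_rows --rows '[[[0, 0, 0.001], [0, 0, 0], -1], [[0, 0, 0.001], [0, 0, 0], -1]]'

```text
clock: 18.65
position: [0.5086, 0.2867, 0.0946]
ee_rot: [-3.112, -0.428, -0.001]
force: [-3.3, -1.0, 11.3]
width: 0.257
```

Emit:
play_rows --rows '[[[0, 0, -0.0015], [0, 0, 0], -1], [[0, 0, -0.0015], [0, 0, 0], -1], [[0, 0, -0.0015], [0, 0, 0], -0.3], [[0, 0, -0.0015], [0, 0, 0], 0], [[0, 0, -0.0015], [0, 0, 0], 0.4], [[0, 0, -0.0015], [0, 0, 0], 0.7], [[0, 0, -0.0015], [0, 0, 0], 1], [[0, 0, -0.0015], [0, 0, 0], 1], [[0, 0, -0.0015], [0, 0, 0], 1], [[0, 0, -0.0015], [0, 0, 0], 1]]'

```text
clock: 19.65
position: [0.5085, 0.2867, 0.0945]
ee_rot: [-3.112, -0.428, -0.0]
force: [0.3, -0.7, -0.4]
width: 0.907
```

Emit:
play_rows --rows '[[[0, 0, -0.03], [0, 0, 0], 1], [[0, 0, -0.07], [0, 0, 0], 1], [[0, 0, -0.12], [0, 0, 0], 1], [[0, 0, -0.2], [0, 0, 0], 1], [[0, 0, -0.28], [0, 0, 0], 1], [[-0.06, -0.04, -0.3], [0, 0, 0], 1], [[-0.14, -0.1, -0.3], [0, 0, 0], 1], [[-0.2, -0.16, -0.3], [0, 0, 0], 1], [[-0.24, -0.2, -0.3], [0, 0, 0], 1], [[-0.24, -0.2, -0.3], [0, 0, 0], 1]]'

```text
clock: 20.65
position: [0.3619, 0.3531, 0.2445]
ee_rot: [-3.109, -0.438, 0.003]
force: [-0.1, -0.3, 0.2]
width: 1.001
```

Run:
```python
from h import *
snap("scene","s14");snap("top","t14");chunks("s14");print(arm.observe()["position"],arm.observe()["width"])
a=cv2.imread("pics/s14.png");b=cv2.imread("pics/t14.png")
cv2.imwrite("pics/c14.png",np.hstack([cv2.resize(a[140:280,180:400],None,fx=2,fy=2)[:280],cv2.resize(b[120:260,140:320],None,fx=2,fy=2)]))
D=np.load("pics/t14.npz");P=cloud("top",D["d"]);z=P[...,2];m=(z>.12)&(z<.16)&(P[...,1]>.24)&(P[...,1]<.33)&(abs(P[...,0]-.51)<.04)
print("handle",m.sum(),np.median(P[m],0) if m.any() else "")
```

```text
amber 55 bbox x [-39. -16.] y [-39. -19.] zmax 0.044
amber 51 bbox x [-51. -34.] y [-2. 18.] zmax 0.05
amber 91 bbox x [ 78. 113.] y [ 0. 20.] zmax 0.0424
green 35 bbox x [-136. -102.] y [26. 47.] zmax 0.0445
green 44 bbox x [-12.  11.] y [-37. -18.] zmax 0.0435
green 46 bbox x [-29.  -6.] y [-3. 16.] zmax 0.044
red 66 bbox x [-99. -70.] y [35. 56.] zmax 0.045
red 66 bbox x [53. 78.] y [-1. 20.] zmax 0.0438
[0.36567356 0.35076954 0.24461649] 1.004136723644192
handle 92 [0.50647717 0.28506395 0.13567721]
```

View pics/c14.png

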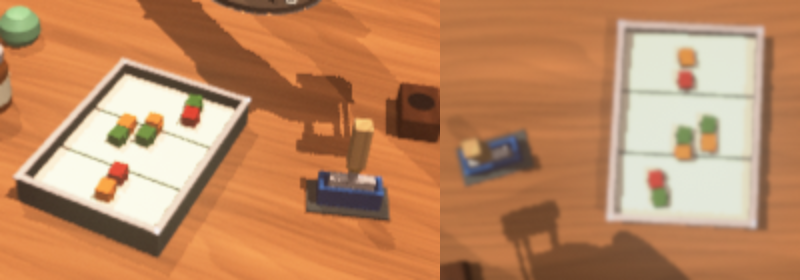

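The rake stands upright in its holder. The glass lies in a single layer, with 2 pieces far, 3 to 4 in the middle (one amber piece sits on the near line) and 2 or more near. I'll let the arm settle, then hand in.

Emit:
play_rows --rows '[[[0, 0, 0], [0, 0, 0], 1], [[0, 0, 0], [0, 0, 0], 1], [[0, 0, 0], [0, 0, 0], 1]]'

```text
clock: 21.05
position: [0.3668, 0.3499, 0.2444]
ee_rot: [3.112, 0.425, 0.0]
force: [0.2, 0.8, -0.8]
width: 0.997
```

```bash
python3 -c "
from h import *
print(arm.sign_off())"
```

```text
the job is handed in; nothing more can be done
None
```

I handed the job in at about 21 s, with the glass spread and the rake back in its holder. First I skimmed the two top pieces off the heap. I then felt for the floor and drew one side column from behind the heap to the near third, and the other side column into the middle third. The rake then went back into its holder and I let go.

**Pieces:** the last pictures show two in the far third, three fully in the middle third, and two in the near third. The eighth, an amber piece, straddles the line between the middle and near thirds. All pieces lie in a single layer. That amber piece reads about 6 mm higher than the others, but its top is flat, so I take it as standing on edge on the floor rather than lying on its neighbour.

**Floor load:** the force readings put the load on the floor at about 4 to 9 N while drawing. The highest was about 14 N during the first feel, against the 25 N limit. I read the force at the end of each short move, so brief peaks between readings would not show.

**Rake and bystanders:** the handle top stands within about 3 mm of where it was at the start, and the gripper is open and clear. None of the moves went near the jar, paperweight or mould, though I did not measure them again.

**Disagreement:** the two cameras put the pieces about 4 mm apart across the tray, which does not change which third any piece is in.

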